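# Free the rusted bolt of a casting frame and push out the cast

## Robot

A 6-joint arm with a two-finger parallel gripper is mounted at the origin on the work surface. World frame = base frame: x ahead of the robot, y to its left, z up, the work surface at z = 0. Lengths are in m, angles in degrees, forces in N, time in s.
With the tool pointing down it reaches from about 0.35 to 0.875 m from the base axis. Payload 4.2 kg.
Tool frame: the origin (TCP) lies at the very end of the fingers, on their centre line; the grasp point (between the pads) lies 19 mm behind it; z points along the fingers, y is the line along which they close (so a half turn about z gives the same grasp; the last joint's range is limited). The gripper opens to 87 mm and grips with 3 to 60 N. Pads are 19 mm wide; open, the fingers measure 117 mm over their backs; the gripper's body (75 mm by 190 mm) begins 51 mm behind the grasp point.
Start: joints at [83.801, 22.042, 0.453, 0, -68.411, -14.817], TCP at [0.224, 0.583, 0.223] pointing down, gripper open.
Joint ranges: [-179.83, 179.83], [-69.29, 118.12], [-61.27, 80.66], [-181.25, 117.63], [-171.15, -9.14], [-177.46, 177.46]. Speed limits (degrees/s): [159.86, 159.86, 180, 180, 180, 180].

## Interface

Orientations are given as a 3x3 rotation matrix whose columns are the frame's x, y, z axes.
In Python, from station import sense, cams, r gives the robot as it stands. The module is installed in compiled form; this text tells all that it offers.
- The arm moves only by the tool step_arm, never from a script. Its argument "targets" is text: rows parted by semicolons, each of 4 numbers parted by spaces: the shift along the tool's x, y, z in cm, then the turn about the tool's z in degrees. In form: x y z turn; .... A call has 1 to 12 rows; each row shifts and turns the commanded pose from where the row before left it, along the tool's axes as they then stand; what a row does not reach is not made up. A row lasts 1/12 s, in which the tool goes at most 41.7 mm and 7.16 degrees, less where a joint would pass 70% of its speed; a pose out of reach is approached as far as the arm can. A call with a gripper value outside its range is refused whole. "claw" is the finger opening in cm, from 0 to 8.7, set as the call begins (left out, the last holds). The fingers move at their own pace and stop on an object; the grip force is fixed at half the most. Time passes only in rows, so rows that do not move let the fingers close. It gives the time, the measured TCP pose, the force, the opening and the grip force at its end, in the units of the state.
- sense(): the state, without advancing time (a new reading comes with each control period).
- cams.capture(name): name is "scene" or "top" or "wrist"; returns a dict with "frame" (400x640x3 uint8, blue, green, red), "vertical_fov" (degrees; the focal length in pixels is half the picture's height over the tangent of half this angle, whatever the lens; pixels are square), "cx", "cy" (the principal point, pixels), "eye" and "rotation" of the camera in the world; the wrist camera has in their place "tool_from_camera" (4x4, takes a point from camera to tool coordinates, whose origin is the TCP and whose axes are the flange's). Camera axes: x right, y down, z forward; pixel columns grow to the right and rows downward; lengths in m; the calibration is good to about 2 mm. The wrist camera is an equidistant fisheye: a pixel r from the principal point sees the ray r / f radians off the axis. A picture is of the moment at which its call begins: read the wrist's pose just before it. There is no depth.
- r.finish_job(): hands the job in; it is judged then, once.
The state is a dict: "time_s": time; "joints": joint angles; "joint_velocities": joint speeds; "effort": joint torques, N m; "tcp_pos": TCP position; "ee_rot": TCP orientation; "wrist_force": force on the tool from outside, world axes, zero at the start; "moment": the same for the moment, N m; "gripper_width": opening from 0.0 (shut) to 1.0 (fully open); "gripper_force": force on a finger pad.
Only numpy, scipy, OpenCV 4.12 (cv2) and the standard library are available. Lean on these libraries where they do the work, as an engineer would, in place of code of your own. Each camera call takes 0.05 s, during which the arm holds its last target. There are 200 camera calls.

## Task

The slide bolt on the casting frame is rusted: work it free with short back-and-forth strokes until it runs, and draw it all the way back. Then swing the gate wide open, about square to the frame's front, with the terracotta cast still in its bay, and after that push the cast out through the gateway, keeping it flat, until it lies wholly on the landing board in front, clear of the frame. Leave the gate open, the bolt drawn, and everything else where it is.

Things in the scene. Friction and masses are not known exactly. Their poses are not given: they have to be found in the camera images.
- frame: White wooden two-bay casting frame fixed on the bench, turned up to 0.33 rad. Origin on the bench, x points from the gate side into the bays, y along the front towards the bolt. In this frame, mm: walls 15 thick, tops z 60; floor top z 10; outer faces front x -90, back x 100, sides y -136.5 and 136.5; divider y 0. The left bay's (y above 0) front is fixed and carries the bolt.
- bolt (a joint): How far the rusted bolt is drawn, m: 0 home, 0.055 at its end; it opens along frame +y; about 8 N moves it, it stays where left. Three stops that no pull overcomes, at about 0.011, 0.018, 0.025 (1 to 2 mm give): once drawn up against one, a back stroke of 10 mm from there clears it (under 4 mm does not), so each outward stroke gets 7 mm farther; after the third it runs.
- bolt_nose_end (a point): Nose end of the bolt: a brown rod 14 mm thick, 150 mm long, lying on top of the left bay's front wall (axis at frame x -82.5 mm, z 69), through two guides (tops z 81 mm, at frame y 12 and 124). The nose reaches through the steel keeper on the gate and locks it until the bolt is drawn about 40 mm.
- bolt_handle (a point): Middle of the bolt's handle, an upright brown pin 13 mm in diameter on the rod, from the rod's top (z 76 mm) to z 125; this point is at z 107, at frame x -82.5 mm, y 45 + drawn length. It can be pushed from either side or taken between the fingers from above.
- gate (a joint): Angle of the gate, rad: 0 shut, 1.57 square to the front, at most 1.9. It closes the right bay's front; vertical hinge at the frame's right front corner; the free end (by the divider) swings out in front, counter-clockwise seen from above. About 0.12 N m moves it, it stays where left. Locked until the bolt is drawn.
- gate_hinge (a point): On the gate's hinge axis at the height of the gate's top (frame x -82.5 mm, y -129, z 58). The gate is a light wooden panel 14 mm thick, 125 mm long, from z 14 to 58 mm.
- gate_peg (a point): Middle of the yellow upright peg on the gate's top edge, 59 mm from the hinge axis: 14 mm diameter, from z 58 to z 88 mm; this point at z 73. On the gate's free end, 117 mm from the hinge, stands the steel keeper, 12 mm long, 24 mm across, top at z 82.
- cast_mid (a point): Centre (z 29 mm) of the terracotta cast, a slab 80 mm along its x, 96 mm along its y, 38 mm high, 0.3 to 0.65 kg, lying flat on the right bay's floor close behind the gate, its axes nearly along the frame's. The right bay is open above and spans frame y -121.5 to -7.5 mm, x -75 to 85; 60 to 80 mm are free behind the cast.
- landing (a point): Middle of the top of the plywood landing board in front of the gate: frame x -170 mm, y -60, z 10; axes as the frame's. The board spans frame x -250 to -90, y -135 to 15, level with the bay's floor, no step. The cast is wholly on it and clear of the frame when its centre is within about 35 mm of this point along x.
- spare_cast_mid (a point): Centre of the cream cast of the same size (38 mm high) in the left bay; stays.
- slip_jar: Small jar with blue cap, 52 mm diameter, 75 mm high, on the bench in front of the left bay, beside the landing board; stays. Origin at its foot.
- scraper: Spatula-shaped scraper 200 mm long lying on the bench to the left; stays.
- brush: Brush 180 mm long lying on the bench to the right; stays.
- mug: Blue mug, 90 mm high, on the bench; stays. Origin at its foot.
- release_oil: Yellow bottle with red cap, 150 mm high, on the bench; stays. Origin at its foot.
There are look-alikes about, which are no part of the job. What is shaped like the part that bears cast_mid but turquoise is not meant.

How it is judged (in metres and radians):
On the way, in this order (a step that is already met when the one before it is completed fails the run):
1. the bolt is worked free and drawn back (value of joint bolt above 0.046 m and value of joint gate below 1 rad), for 0.1 s.
2. the gate is swung wide open with the cast still in its bay (value of joint gate above 1.4 rad and x of cast_mid in the frame of landing above 0.09 m), for 0.1 s.
3. the cast lies wholly on the landing board, clear of the frame (x of cast_mid in the frame of landing between -0.037 and 0.037 m and y of cast_mid in the frame of landing between -0.035 and 0.035 m and z of cast_mid in the frame of landing between 0.013 and 0.025 m and angle between cast_mid's own z axis and vertical below 0.1 rad), for 0.2 s.
At the end, for the whole second after the job is handed in: The cast lies flat at rest on the landing board, centre within 37 mm of the board's middle along the frame's x and 35 mm along its y; the gate is open at least 1.4 rad and the bolt drawn at least 46 mm (all of step 3 and value of joint bolt above 0.046 m and value of joint gate above 1.4 rad and linear speed of cast below 0.02 m/s); the robot touches nothing.
It fails at once if the cast is lifted or tipped (z of cast_mid in the frame of landing above 0.045 m or angle between cast_mid's own z axis and vertical above 0.3 rad).
It fails at once if the spare cast or the jar at the frame is disturbed (moved more than 25 mm) (distance of any of spare_cast_mid, slip_jar from where it was at the start of the episode above 0.025 m).
It fails at once if another thing on the bench is disturbed (moved more than 25 mm) (distance of any of scraper, brush, mug, release_oil from where it was at the start of the episode above 0.025 m).
It also fails if it takes over 72 s, if anything falls off the work surface, if the arm or the gripper's body presses on something with over 40 N, if the wrist force passes 120 N, or if a joint passes its speed limit or range.

## Working session

There is one attempt and no reset: what is moved stays moved. The work goes in short steps, Python scripts to look and compute and a tool call to move; the robot and the scene stay as the last step left them, time stands still between calls to the robot, and variables do not carry over. Pictures are saved under pics/ and viewed, at most 10 in all, crops included, and the job is handed in when it is done.

Besides the shell and the picture viewer there is one more tool, called after ">>>" as name(argument=value, ...) on one line, values as JSON. step_arm: Moves the arm, as the interface text tells. Its arguments: {"type":"object","properties":{"targets":{"type":"string"},"claw":{"type":"number"}},"required":["targets"]}

```bash
mkdir -p pics; cat > h.py <<'E'
import numpy as np,cv2
from station import sense,cams,r
def cap(name,fn=None):
    s=sense();c=cams.capture(name)
    if fn: cv2.imwrite('pics/'+fn,c['frame'])
    return s,c
def ray(c,u,v):
    f=200/np.tan(np.radians(c['vertical_fov'])/2)
    d=np.array([(u-c['cx'])/f,(v-c['cy'])/f,1.]);return np.array(c['rotation'])@d,np.array(c['eye'])
def onz(c,u,v,z):
    d,e=ray(c,u,v);return e+d*(z-e[2])/d[2]
E
python3 - <<'E'
from h import *
import pickle
for n in('top','scene'):
    s,c=cap(n,n+'0.png');pickle.dump(c,open(n+'.pkl','wb'));print(n,c['eye'],c['vertical_fov'],c['cx'],c['cy'])
print(s['tcp_pos'],s['ee_rot'],s['gripper_width'])
E
```

```text
top [0.30733479 0.01184515 1.30639887] 47.60271360002881 322.8212340354711 207.9012630827918
scene [ 1.24849824 -0.14197138  0.67989191] 57.31599217601743 315.51813251858823 186.95907479905668
[0.22390662 0.58289731 0.22149847] [[ 9.33435222e-01 -3.58745436e-01 -6.30890199e-04]
 [-3.58745968e-01 -9.33433098e-01 -1.99549912e-03]
 [ 1.26982407e-04  2.08899848e-03 -9.99997810e-01]] 1.0024793315713063
```

View pics/top0.png

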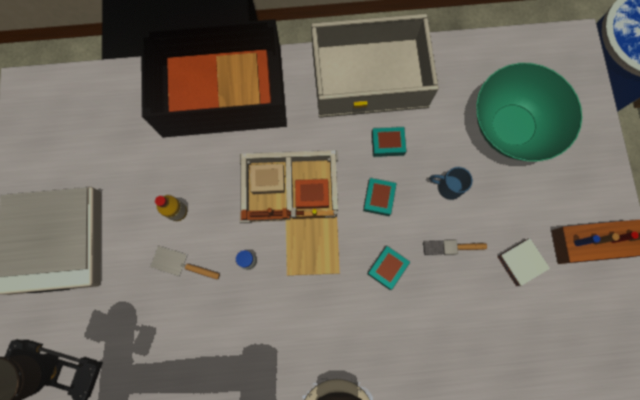

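View pics/scene0.png

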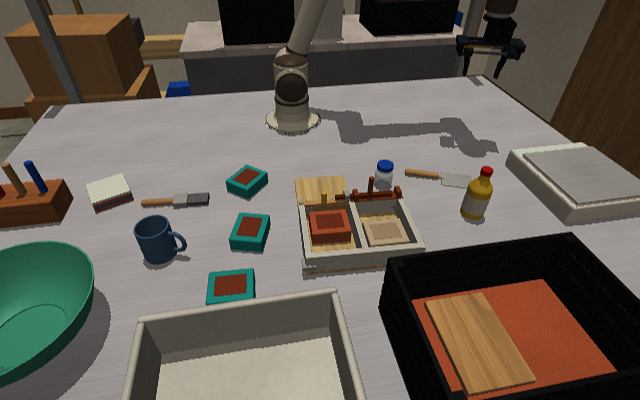

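Top view: the frame spans about (240–338, 150–222), with the landing board at (286–340, 218–275) and the jar at (246, 259). The gate side faces the robot. I'll enlarge it.

```bash
python3 - <<'E'
import cv2
a=cv2.imread('pics/top0.png')[140:285,225:355];cv2.imwrite('pics/c1.png',cv2.resize(a[:, :],None,fx=4.1,fy=4.1,interpolation=cv2.INTER_CUBIC))
b=cv2.imread('pics/scene0.png')[150:280,285:435];cv2.imwrite('pics/c2.png',cv2.resize(b,None,fx=4.5,fy=4.5,interpolation=cv2.INTER_CUBIC))
E
```

```text
(no output)
```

View pics/c1.png

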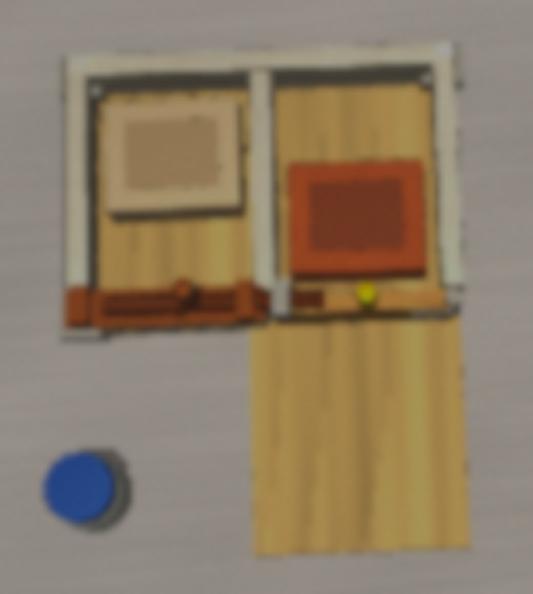

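The crop shows the frame's back top corners at (66,57) and (453,44), the board's front corners at (255,556) and (470,548), the handle top at about (183,288) and the peg top at about (366,293). I'll fit the frame's pose to these.

```bash
cat >> h.py <<'E'
def fw(p,x):  # frame(mm)->world(m); x=(x0,y0,yaw)
    p=np.asarray(p,float)/1000;c,s=np.cos(x[2]),np.sin(x[2])
    return np.array([x[0]+c*p[0]-s*p[1],x[1]+s*p[0]+c*p[1],p[2]])
E
python3 - <<'E'
from h import *
import pickle
from scipy.optimize import least_squares
c=pickle.load(open('top.pkl','rb'))
P=[((66,57),(100,136.5,60)),((453,44),(100,-136.5,60)),((255,556),(-250,15,10)),((470,548),(-250,-135,10)),((250,322),(-90,15,10)),((183,286),(-82.5,45,125)),((366,291),(-82.5,-70,88))]
W=[(onz(c,225+(a+.5)/4.1-.5,140+(b+.5)/4.1-.5,f[2]/1000),f) for (a,b),f in P]
g=lambda x:np.concatenate([(fw(f,x)-w)[:2] for w,f in W])
s=least_squares(g,[.35,.05,0],loss='soft_l1',f_scale=.003);x=s.x
print(x,np.round(g(x)*1000,1).reshape(-1,2));np.save('x.npy',x)
st=sense()
for n,p in dict(handle=(-82.5,45,107),peg=(-82.5,-70,73),hinge=(-82.5,-129,58),land=(-170,-60,10)).items(): print(n,fw(p,x).round(4))
a=225+355/4.1-.5,140+217/4.1-.5
print('cast',onz(c,*a,.048).round(4))
E
```

```text
[ 0.64033217  0.07472464 -0.05855405] [[ 1.5  0.8]
 [ 1.5 -0.3]
 [ 0.4  1.2]
 [ 0.2 -0.1]
 [-4.1  1.2]
 [-0.6 -3.4]
 [-0.3 -0.3]]
handle [0.5606 0.1245 0.107 ]
peg [0.5539 0.0097 0.073 ]
hinge [ 0.5504 -0.0492  0.058 ]
land [0.4671 0.0248 0.01  ]
cast [0.6158 0.0131 0.048 ]
```

>>> step_arm(targets="0 0 0 -5.9; 0 0 0 -5.9; 0 0 0 -5.85; 1.8 2.2 0 0; 1.8 2.2 0 0; 1.8 2.2 0 0; 1.8 2.2 0 0; 1.8 2.2 0 0; 1.8 2.2 0 0; 1.8 2.2 0 0; 1.8 2.2 0 0; 1.8 2.2 0 0")

```text
time_s: 1.1
tcp_pos: [0.3746, 0.3748, 0.2222]
ee_rot: [[0.998, -0.059, -0.001], [-0.059, -0.998, -0.001], [-0.001, 0.001, -1.0]]
wrist_force: [0.7, -0.1, -0.5]
gripper_width: 1.0
gripper_force: 0.0
```

>>> step_arm(targets="1.8 2.2 0 0; 1.8 2.2 0 0; 1.8 2.2 0 0; 1.8 2.2 0 0; 1.8 2.2 0 0; 1.8 2.2 0 0; 1.8 2.2 0 0; 1.8 2.2 0 0; 1.8 2.2 0 0; 0 0 0 0; 0 0 0 0")

```text
time_s: 2.02
tcp_pos: [0.5245, 0.1678, 0.2218]
ee_rot: [[0.998, -0.062, -0.001], [-0.062, -0.998, -0.001], [-0.001, 0.001, -1.0]]
wrist_force: [0.3, -0.2, -0.1]
gripper_width: 1.0
gripper_force: 0.0
```

```bash
cat >> h.py <<'E'
def rel(p):  # world point -> tool cm
    s=sense();return (np.array(s['ee_rot']).T@(np.array(p)-s['tcp_pos'])*100).round(2)
E
python3 - <<'E'
from h import *
s,c=cap('wrist','w1.png')
x=np.load('x.npy');R=np.array(s['ee_rot'])
print(s['tcp_pos'],np.degrees(np.arctan2(R[1,0],R[0,0])),rel(fw((-82.5,45,90),x)))
T=np.array(c['tool_from_camera']);f=200/np.tan(np.radians(c['vertical_fov'])/2)
im=c['frame'].copy()
def proj(w):
    p=np.linalg.inv(T)@np.append(R.T@(w-s['tcp_pos']),1);p=p[:3];t=np.arctan2(np.hypot(*p[:2]),p[2]);d=p[:2]/np.hypot(*p[:2]);return d*t*f+[c['cx'],c['cy']]
for p in[(-82.5,45,125),(-82.5,-70,88),(100,136.5,60),(100,-136.5,60),(-90,-136.5,60),(-90,136.5,60),(-250,15,10)]:
    q=proj(fw(p,x));print(p,q.round());cv2.circle(im,tuple(int(v) for v in q.round()),3,(255,0,255),1)
cv2.imwrite('pics/w1.png',im)
E
```

```text
[0.52451586 0.16783599 0.22183542] -3.5327719169179583 [ 3.92  4.18 13.2 ]
(-82.5, 45, 125) [364. 154.]
(-82.5, -70, 88) [466. 152.]
(100, 136.5, 60) [268. -17.]
(100, -136.5, 60) [501.   5.]
(-90, -136.5, 60) [502. 158.]
(-90, 136.5, 60) [268. 154.]
(-250, 15, 10) [368. 267.]
```

View pics/w1.png

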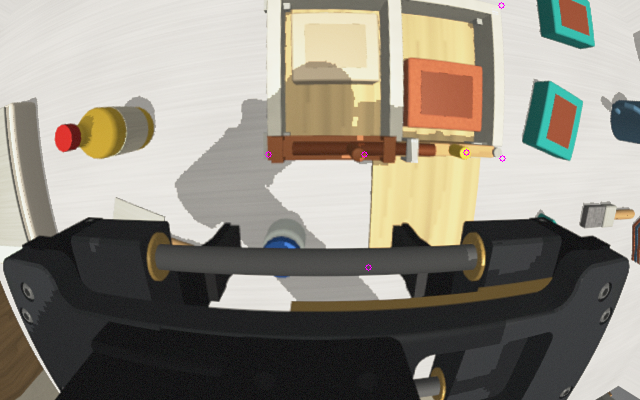

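The wrist view agrees with the fit: the handle is at (361,155), the peg at (466,152) and the front corners lie on the markers. I'll go onto the handle and grip it.

>>> step_arm(targets="1.3 1.4 0 0; 1.3 1.4 0 0; 1.3 1.4 0 0; 0 0 2.2 0; 0 0 2.2 0; 0 0 2.2 0; 0 0 2.2 0; 0 0 2.2 0; 0 0 2.1 0; 0 0 0 0; 0 0 0 0")

```text
time_s: 2.98
tcp_pos: [0.5599, 0.1255, 0.0909]
ee_rot: [[0.998, -0.057, -0.002], [-0.057, -0.998, -0.001], [-0.002, 0.002, -1.0]]
wrist_force: [-0.3, 0.8, 0.2]
gripper_width: 0.996
gripper_force: 0.0
```

>>> step_arm(targets="0 0 0 0; 0 0 0 0; 0 0 0 0; 0 0 0 0; 0 0 0 0; 0 0 0 0; 0 0 0 0; 0 0 0 0; 0 0 0 0; 0 0 0 0", claw=0.5)

```text
time_s: 3.82
tcp_pos: [0.5608, 0.1248, 0.0915]
ee_rot: [[0.998, -0.059, -0.0], [-0.059, -0.998, -0.0], [-0.0, 0.0, -1.0]]
wrist_force: [-0.5, -0.2, -0.9]
gripper_width: 0.327
gripper_force: 0.0
```

>>> step_arm(targets="0 0 0 0; 0 0 0 0; 0 0 0 0; 0 0 0 0; 0 0 0 0; 0 0 0 0")

```text
time_s: 4.32
tcp_pos: [0.561, 0.1266, 0.0915]
ee_rot: [[0.998, -0.058, 0.001], [-0.058, -0.998, 0.003], [0.001, -0.003, -1.0]]
wrist_force: [-1.9, 4.4, -0.3]
gripper_width: 0.138
gripper_force: 30.0
```

>>> step_arm(targets="0 -0.3 0 0; 0 -0.3 0 0; 0 -0.3 0 0; 0 -0.2 0 0; 0 0 0 0; 0 0 0 0")

```text
time_s: 4.82
tcp_pos: [0.5613, 0.1337, 0.0914]
ee_rot: [[0.998, -0.059, -0.002], [-0.059, -0.998, -0.003], [-0.001, 0.004, -1.0]]
wrist_force: [1.4, -6.5, 0.1]
gripper_width: 0.139
gripper_force: 30.0
```

>>> step_arm(targets="0 -0.3 0 0; 0 -0.2 0 0; 0 0 0 0; 0 0 0 0")

```text
time_s: 5.15
tcp_pos: [0.5613, 0.1365, 0.0914]
ee_rot: [[0.998, -0.059, -0.003], [-0.059, -0.998, -0.007], [-0.003, 0.007, -1.0]]
wrist_force: [3.1, -13.2, -0.3]
gripper_width: 0.136
gripper_force: 30.0
```

>>> step_arm(targets="0 -0.3 0 0; 0 0 0 0; 0 0 0 0")

```text
time_s: 5.4
tcp_pos: [0.5613, 0.137, 0.0914]
ee_rot: [[0.998, -0.059, -0.005], [-0.059, -0.998, -0.011], [-0.004, 0.011, -1.0]]
wrist_force: [5.8, -21.9, 0.3]
gripper_width: 0.138
gripper_force: 30.0
```

>>> step_arm(targets="0 0.4 0 0; 0 0.4 0 0; 0 0.4 0 0; 0 0.4 0 0; 0 0.3 0 0; 0 0 0 0; 0 0 0 0")

```text
time_s: 5.98
tcp_pos: [0.561, 0.127, 0.0915]
ee_rot: [[0.998, -0.058, 0.001], [-0.058, -0.998, 0.003], [0.001, -0.003, -1.0]]
wrist_force: [-1.2, 5.1, -1.1]
gripper_width: 0.138
gripper_force: 30.0
```

>>> step_arm(targets="0 -0.4 0 0; 0 -0.4 0 0; 0 -0.4 0 0; 0 -0.4 0 0; 0 -0.4 0 0; 0 -0.4 0 0; 0 -0.3 0 0; 0 0 0 0; 0 0 0 0")

```text
time_s: 6.73
tcp_pos: [0.5617, 0.1442, 0.0914]
ee_rot: [[0.998, -0.059, -0.005], [-0.059, -0.998, -0.012], [-0.005, 0.013, -1.0]]
wrist_force: [6.9, -23.4, 2.2]
gripper_width: 0.14
gripper_force: 30.0
```

First stop cleared, and it's now against the second at 0.144. I'll repeat the strokes.

>>> step_arm(targets="0 0.4 0 0; 0 0.4 0 0; 0 0.4 0 0; 0 0.4 0 0; 0 0.3 0 0; 0 0.05 0 0; 0 0 0 0; 0 0 0 0")

```text
time_s: 7.4
tcp_pos: [0.5615, 0.1351, 0.0915]
ee_rot: [[0.998, -0.058, 0.002], [-0.058, -0.998, 0.004], [0.001, -0.004, -1.0]]
wrist_force: [-1.0, 6.7, -1.0]
gripper_width: 0.137
gripper_force: 30.0
```

>>> step_arm(targets="0 -0.4 0 0; 0 -0.4 0 0; 0 -0.4 0 0; 0 -0.4 0 0; 0 -0.4 0 0; 0 -0.4 0 0; 0 -0.25 0 0; 0 0 0 0; 0 0 0 0")

```text
time_s: 8.15
tcp_pos: [0.5621, 0.1513, 0.0914]
ee_rot: [[0.998, -0.059, -0.005], [-0.059, -0.998, -0.012], [-0.005, 0.013, -1.0]]
wrist_force: [6.3, -24.6, 0.7]
gripper_width: 0.137
gripper_force: 30.0
```

>>> step_arm(targets="0 0.4 0 0; 0 0.4 0 0; 0 0.4 0 0; 0 0.4 0 0; 0 0.35 0 0; 0 0.05 0 0; 0 0 0 0; 0 0 0 0")

```text
time_s: 8.82
tcp_pos: [0.5618, 0.1417, 0.0915]
ee_rot: [[0.998, -0.058, 0.002], [-0.058, -0.998, 0.003], [0.001, -0.004, -1.0]]
wrist_force: [-1.1, 6.4, -0.9]
gripper_width: 0.138
gripper_force: 30.0
```

>>> step_arm(targets="0 -0.4 0 0; 0 -0.4 0 0; 0 -0.4 0 0; 0 -0.4 0 0; 0 -0.4 0 0; 0 -0.4 0 0; 0 0 0 0; 0 0 0 0")

```text
time_s: 9.48
tcp_pos: [0.5628, 0.1617, 0.0915]
ee_rot: [[0.998, -0.058, -0.001], [-0.058, -0.998, -0.003], [-0.001, 0.003, -1.0]]
wrist_force: [2.3, -4.7, 0.0]
gripper_width: 0.137
gripper_force: 30.0
```

It runs. I'll draw it to the end.

>>> step_arm(targets="0 -0.4 0 0; 0 -0.4 0 0; 0 -0.4 0 0; 0 -0.4 0 0; 0 -0.4 0 0; 0 -0.2 0 0; 0 0 0 0; 0 0 0 0; 0 0 0 0")

```text
time_s: 10.23
tcp_pos: [0.5638, 0.1803, 0.0914]
ee_rot: [[0.998, -0.059, -0.003], [-0.059, -0.998, -0.008], [-0.003, 0.008, -1.0]]
wrist_force: [4.2, -14.8, 0.6]
gripper_width: 0.139
gripper_force: 30.0
```

>>> step_arm(targets="0 0.3 0 0; 0 0 0 0; 0 0 0 0; 0 0 0 0; 0 0 0 0; 0 0 0 0; 0 0 -2 0; 0 0 -2 0; 0 0 -1.5 0; 0 0 0 0; 0 0 0 0", claw=4)

```text
time_s: 11.15
tcp_pos: [0.5643, 0.1823, 0.1472]
ee_rot: [[0.998, -0.058, 0.002], [-0.058, -0.998, 0.001], [0.001, -0.001, -1.0]]
wrist_force: [0.2, -0.6, -1.5]
gripper_width: 0.46
gripper_force: 0.0
```

```bash
python3 - <<'E'
from h import *
x=np.load('x.npy');s=sense();print(s['tcp_pos'],s['gripper_width'],s['wrist_force'],rel(fw((-82.5,-69,65),x)))
E
```

```text
[0.56434353 0.18232864 0.14724338] 0.46049101987553787 [ 0.19568423 -0.56027996 -1.53748309] [-0.05 17.21  8.2 ]
```

>>> step_arm(targets="0 3 0 0; 0 3 0 0; 0 3 0 0; 0 3 0 0; 0 3 0 0; 0 2.2 0 0; 0 0 0 0; 0 0 2 0; 0 0 2 0; 0 0 2 0; 0 0 1.8 0; 0 0 0 0")

```text
time_s: 12.15
tcp_pos: [0.5504, 0.0098, 0.0638]
ee_rot: [[0.998, -0.059, -0.01], [-0.06, -0.998, -0.002], [-0.01, 0.002, -1.0]]
wrist_force: [-0.3, 0.3, -1.1]
gripper_width: 0.457
gripper_force: 0.0
```

>>> step_arm(targets="0 0 0 0; 0 0 0 0; 0 0 0 0; 0 0 0 0; 0 0 0 0; 0 0 0 0; 0 0 0 0; 0 0 0 0", claw=0.5)

```text
time_s: 12.82
tcp_pos: [0.5546, 0.0103, 0.0694]
ee_rot: [[0.998, -0.059, 0.002], [-0.059, -0.998, 0.0], [0.002, -0.001, -1.0]]
wrist_force: [-0.6, 1.0, 4.7]
gripper_width: 0.149
gripper_force: 30.0
```

>>> step_arm(targets="-0.88 0.07 0 0; -0.86 0.2 0 0; -0.82 0.32 0 0; -0.77 0.44 0 0; -0.69 0.55 0 0; 0 0 0 0; 0 0 0 0")

```text
time_s: 13.4
tcp_pos: [0.513, -0.0005, 0.0695]
ee_rot: [[0.998, -0.057, 0.003], [-0.057, -0.998, 0.004], [0.002, -0.004, -1.0]]
wrist_force: [-5.0, 14.7, 7.8]
gripper_width: 0.151
gripper_force: 30.0
```

>>> step_arm(targets="-0.6 0.65 0 0; -0.5 0.73 0 0; -0.38 0.8 0 0; -0.26 0.85 0 0; -0.13 0.88 0 0; -0.01 0.6 0 0; 0 0.2 0 0; 0 0 0 0; 0 0 0 0")

```text
time_s: 14.15
tcp_pos: [0.4896, -0.049, 0.0692]
ee_rot: [[0.998, -0.058, -0.003], [-0.058, -0.998, 0.0], [-0.003, -0.0, -1.0]]
wrist_force: [-6.0, 4.6, 10.6]
gripper_width: 0.146
gripper_force: 30.0
```

>>> step_arm(targets="0 0 0 0; 0 0 0 0; 0 0 0 0; 0 0 0 0; 0 0 0 0; 0 0 0 0; 0 0 0 0; 0 0 -2 0; 0 0 -2 0; 0 0 -1.5 0; 0 0 0 0; 0 0 0 0", claw=4.5)

```text
time_s: 15.15
tcp_pos: [0.4917, -0.0491, 0.124]
ee_rot: [[0.998, -0.059, 0.002], [-0.059, -0.998, 0.001], [0.002, -0.001, -1.0]]
wrist_force: [-0.3, 0.9, -0.8]
gripper_width: 0.513
gripper_force: 0.0
```

```bash
python3 - <<'E'
from h import *
import pickle
x=np.load('x.npy');s,c=cap('top');a=c['frame'][140:285,225:355];cv2.imwrite('pics/c3.png',cv2.resize(a,None,fx=4.1,fy=4.1,interpolation=cv2.INTER_CUBIC))
print(s['tcp_pos'],s['gripper_width'],s['wrist_force'],rel(fw((57,-62,28),x)))
E
```

```text
[ 0.49172555 -0.04913547  0.12399146] 0.5131780552446263 [-0.26981075  0.86458461 -0.81243709] [19.89 -7.06  9.5 ]
```

View pics/c3.png

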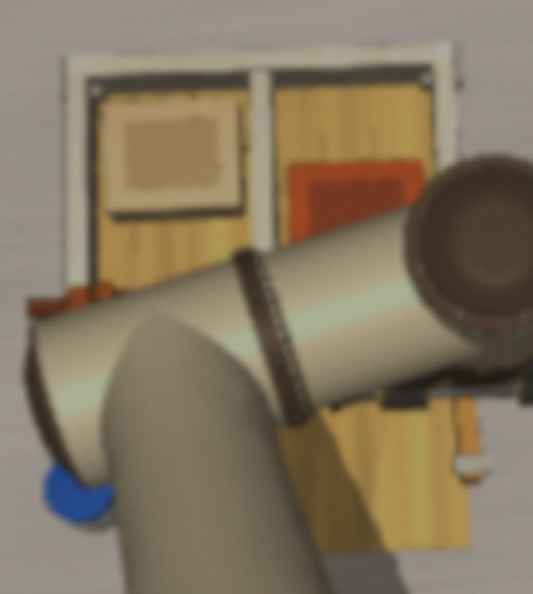

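The gate stands square (keeper at 475,463), the bolt is drawn, and the cast hasn't moved. Next I'll go behind the cast.

>>> step_arm(targets="2.5 -0.9 0 0; 2.5 -0.9 0 0; 2.5 -0.9 0 0; 2.5 -0.9 0 0; 2.5 -0.9 0 0; 2.5 -0.9 0 0; 2.5 -0.9 0 0; 2.4 -0.8 0 0; 0 0 0 0; 0 0 0 0; 0 0 0 0")

```text
time_s: 16.12
tcp_pos: [0.6929, 0.0097, 0.1216]
ee_rot: [[0.998, -0.059, -0.004], [-0.059, -0.998, -0.0], [-0.004, 0.001, -1.0]]
wrist_force: [-0.6, 0.3, -0.7]
gripper_width: 0.516
gripper_force: 0.0
```

```bash
python3 - <<'E'
from h import *
x=np.load('x.npy');s,c=cap('wrist','w2.png')
print(s['tcp_pos'],s['gripper_width'],rel(fw((57,-62,28),x)),rel(fw((57,-62,10),x)))
E
```

```text
[0.69293444 0.00968024 0.12156387] 0.5163054883917629 [ 0.1  -0.    9.43] [ 0.1  -0.   11.23]
```

View pics/w2.png

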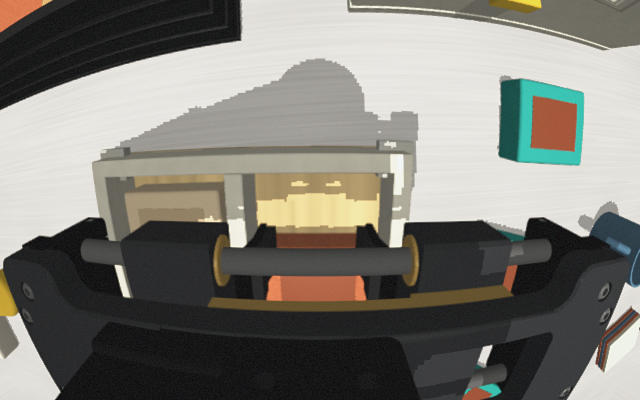

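The bay lies between the fingers in y, and the cast's back edge is just below the tips in the view. I'll lower slowly while watching the force.

>>> step_arm(targets="0 0 2 0; 0 0 2 0; 0 0 1.8 0; 0 0 0 0; 0 0 0 0")

```text
time_s: 16.58
tcp_pos: [0.693, 0.0094, 0.065]
ee_rot: [[0.998, -0.059, -0.002], [-0.059, -0.998, -0.001], [-0.002, 0.001, -1.0]]
wrist_force: [0.2, -0.4, 0.8]
gripper_width: 0.515
gripper_force: 0.0
```

>>> step_arm(targets="0 0 1 0; 0 0 0.6 0; 0 0 0 0; 0 0 0 0")

```text
time_s: 16.92
tcp_pos: [0.6941, 0.0099, 0.0496]
ee_rot: [[0.998, -0.059, -0.0], [-0.059, -0.998, -0.0], [-0.0, 0.0, -1.0]]
wrist_force: [-0.2, 0.0, 0.1]
gripper_width: 0.522
gripper_force: 0.0
```

>>> step_arm(targets="0 0 1 0; 0 0 0.9 0; 0 0 0 0; 0 0 0 0")

```text
time_s: 17.25
tcp_pos: [0.6935, 0.0097, 0.0293]
ee_rot: [[0.998, -0.059, -0.002], [-0.059, -0.998, -0.001], [-0.002, 0.001, -1.0]]
wrist_force: [0.2, -0.1, -0.0]
gripper_width: 0.515
gripper_force: 0.0
```

>>> step_arm(targets="-0.8 0 0 0; -0.8 0 0 0; -0.8 0 0 0; -0.8 0 0 0; -0.8 0 0 0; -0.8 0 0 0; -0.8 0 0 0; -0.8 0 0 0")

```text
time_s: 17.92
tcp_pos: [0.6304, 0.0139, 0.0312]
ee_rot: [[0.998, -0.058, 0.002], [-0.058, -0.998, 0.0], [0.002, -0.0, -1.0]]
wrist_force: [2.9, 0.3, -0.7]
gripper_width: 0.516
gripper_force: 1.8
```

>>> step_arm(targets="-0.8 0 0 0; -0.8 0 0 0; -0.8 0 0 0; -0.8 0 0 0; -0.8 0 0 0; -0.8 0 0 0; -0.8 0 0 0; -0.8 0 0 0; 0 0 0 0")

```text
time_s: 18.67
tcp_pos: [0.5645, 0.0174, 0.0307]
ee_rot: [[0.998, -0.059, -0.002], [-0.059, -0.998, -0.0], [-0.002, 0.0, -1.0]]
wrist_force: [2.3, 0.8, 0.3]
gripper_width: 0.518
gripper_force: 0.9
```

```bash
python3 - <<'E'
from h import *
x=np.load('x.npy');s,c=cap('top');a=c['frame'][140:300,215:375];cv2.imwrite('pics/c4.png',cv2.resize(a,None,fx=3.7,fy=3.7,interpolation=cv2.INTER_CUBIC))
print(s['tcp_pos'],s['wrist_force'],rel(fw((-122,-62,28),x)))
E
```

```text
[0.56445209 0.01743196 0.03074287] [2.32731767 0.77323708 0.34533641] [-4.96  0.02  0.26]
```

View pics/c4.png

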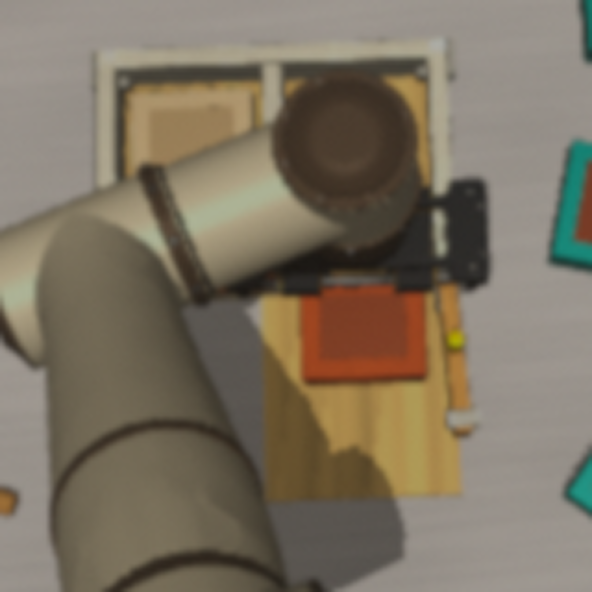

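The cast is coming out straight: its top front edge is at crop row ≈362, columns 304–426. I'll work out the remaining distance.

```bash
python3 - <<'E'
from h import *
import pickle
c=pickle.load(open('top.pkl','rb'));x=np.load('x.npy')
for a,b in[(304,364),(426,361)]:
    w=onz(c,215+a/3.7,140+b/3.7,.048)-[x[0],x[1],0];C,S=np.cos(x[2]),np.sin(x[2])
    print((C*w[0]+S*w[1])*1000,(-S*w[0]+C*w[1])*1000)
E
```

```text
-151.59642802813795 -19.978232451207333
-152.63311081338037 -112.18016747321059
```

>>> step_arm(targets="-0.7 0 0 0; -0.7 0 0 0; -0.7 0 0 0; -0.7 0 0 0; -0.7 0 0 0; -0.7 0 0 0; -0.6 0 0 0; -0.5 0 0 0; 0 0 0 0; 0 0 0 0; 0 0 0 0")

```text
time_s: 19.63
tcp_pos: [0.5117, 0.0201, 0.0299]
ee_rot: [[0.998, -0.059, -0.004], [-0.059, -0.998, -0.001], [-0.004, 0.001, -1.0]]
wrist_force: [0.1, 1.3, 0.2]
gripper_width: 0.517
gripper_force: 0.0
```

>>> step_arm(targets="0.8 0 0 0; 0.8 0 0 0; 0.8 0 0 0; 0 0 -2 0; 0 0 -2 0; 0 0 -2 0; 0 0 -2 0; 0 0 -2 0; 0 0 -2 0; 0 0 -2 0; 0 0 0 0")

```text
time_s: 20.55
tcp_pos: [0.5409, 0.0194, 0.175]
ee_rot: [[0.998, -0.058, 0.008], [-0.058, -0.998, 0.001], [0.008, -0.002, -1.0]]
wrist_force: [0.0, 1.3, 0.3]
gripper_width: 0.516
gripper_force: 0.0
```

>>> step_arm(targets="3 0 0 0; 3 0 0 0; 3 0 0 0; 3 0 0 0; 3 0 0 0; 3 0 0 0; 0 0 0 0; 0 0 0 0; 0 0 0 0")

```text
time_s: 21.3
tcp_pos: [0.7166, 0.0083, 0.1691]
ee_rot: [[0.998, -0.059, -0.003], [-0.059, -0.998, -0.0], [-0.003, 0.0, -1.0]]
wrist_force: [-0.4, -0.3, 0.9]
gripper_width: 0.517
gripper_force: 0.0
```

```bash
python3 - <<'E'
from h import *
s,c=cap('top');a=c['frame'][140:300,215:375];cv2.imwrite('pics/c5.png',cv2.resize(a,None,fx=3.7,fy=3.7,interpolation=cv2.INTER_CUBIC))
E
```

```text
(no output)
```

View pics/c5.png

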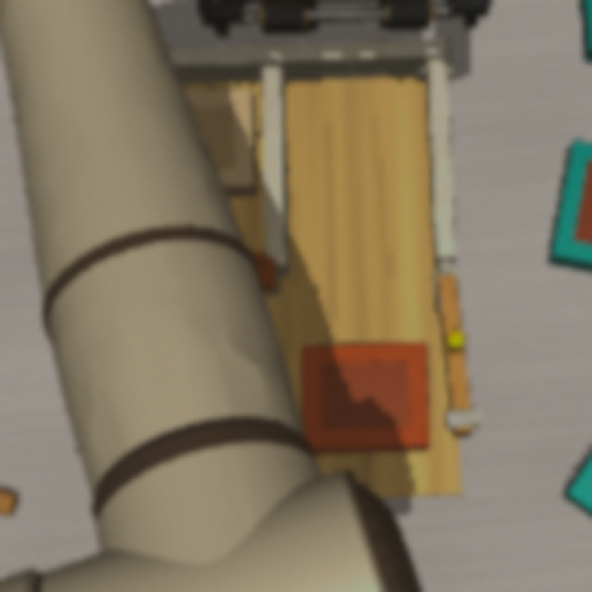

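The cast is flat on the board with its top face at about (302–428, 344–447). The gate is open, with the keeper at (462,418). I'll check the position and hand in if it's in bounds.

```bash
python3 - <<'E'
from h import *
import pickle
c=pickle.load(open('top.pkl','rb'));x=np.load('x.npy');C,S=np.cos(x[2]),np.sin(x[2])
def f(a,b,z):
    w=onz(c,215+a/3.7,140+b/3.7,z)-[x[0],x[1],0];return np.array([C*w[0]+S*w[1],-S*w[0]+C*w[1]])*1000
k=f(365,394,.048);g=f(462,418,.082)-f(456,340,.088);d=k-[-170,-60]
print(k,g,np.arctan2(-g[0],g[1]))
if abs(d[0])<22 and abs(d[1])<22: print(r.finish_job())
E
```

```text
[-175.99293301  -65.29668725] [-56.75090148  -2.14340764] 1.6085470810785096
the job is handed in; nothing more can be done
None
```

I handed the job in: the bolt is drawn to its end at about 54 mm, the gate is open about 1.6 rad, and the cast lies flat on the landing board about 6 mm (x) and 5 mm (y) from its middle, with the arm clear.

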